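# Slide the loaded ware crate over the sill into its sprung bay

### The arm

A 6-joint arm with a two-finger parallel gripper is mounted at the origin on a cart in front of the work surface, level with it; the furniture and walls round the work are solid. World frame = base frame: x ahead of the robot, y to its left, z up, the work surface at z = 0. Lengths are in mm, angles in degrees, forces in N, time in s.
With the tool pointing down it reaches from about 300 to 850 mm from the base axis. Payload 5.4 kg.
Tool frame: the origin (TCP) lies between the finger pads; the fingertips stand 22 mm ahead of it and the grasp point (between the pads) lies 3 mm ahead of it; z points along the fingers, y is the line along which they close (so a half turn about z gives the same grasp; the last joint's range is limited). The gripper opens to 85 mm and grips with 20 to 120 N. Pads are 22 mm wide; open, the fingers measure 114 mm over their backs; the gripper's body (76 mm by 85 mm) begins 54 mm behind the grasp point. The pads swing forward as they close: fully open they stand 13 mm farther back than shut.
Start: joints at [61.072, 9.076, 91.501, -0, 79.423, -12.038], TCP at [167.075, 550.174, 214.799] pointing down, gripper open.
Joint ranges: [-166.64, 166.64], [-54.1, 131.32], [10.49, 154.53], [-73.88, 253.88], [9.74, 151.15], [-171.62, 171.62]. Speed limits (degrees/s): [147.25, 147.25, 180, 180, 180, 180].

### API

Orientations are given as [roll, pitch, yaw] about the fixed x, y, z axes, in that order (R = Rz(yaw) Ry(pitch) Rx(roll)).
In Python, from bench import ctrl gives the robot as it stands.
- The arm moves only by the tool move_arm, never from a script. Its argument "increments" is a list of rows, each a list of 7 numbers: the turn, a rotation vector about the tool's x, y, z in shares of 4 rad (1.0 is 4 rad), then the shift along the tool's x, y, z in fractions of the full range, 1 being 75 cm, then the opening, from -1 (shut) to 1 (fully open). A call has 1 to 20 rows; each row is the pose to reach, as a shift and turn from the pose commanded when the call began, along the tool's axes at that moment; what a row does not reach only later rows make up. A row lasts 1/12 s, in which the tool goes at most 41.7 mm and 7.16 degrees, less where a joint would pass 70% of its speed; a pose out of reach is approached as far as the arm can. A call with a gripper value outside its range is refused whole. The fingers move at their own pace and stop on an object; "force" is the grip in N (left out, the last holds). Time passes only in rows, so rows that repeat a pose let the fingers close. It gives the time, the measured TCP pose, the force, the opening and the grip force at its end, in the units of the state.
- ctrl.state(): the state, without advancing time (a new reading comes with each control period).
- ctrl.snapshot(name): name is "scene" or "top" or "wrist"; returns the picture (480x640x3 uint8, red, green, blue); there is no depth.
- ctrl.calibration(name): a dict with "intrinsics" (3x3 intrinsics, pixels), "distortion" ([k1, k2, p1, p2, k3] as OpenCV has them; the pictures are not rectified), "pose" (4x4, takes a point from camera to world coordinates). Camera axes: x right, y up, looking along -z (the intrinsics and any distortion apply to the point x, -y, -z); pixel columns grow to the right and rows downward; lengths in mm; the calibration is good to about 2 mm. A picture is of the moment at which its call begins: read the wrist's pose just before it. calibration takes no time and is no camera call; for the wrist camera it gives the pose at the moment of the call.
- ctrl.hand_in(): hands the job in; it is judged then, once.
The state is a dict: "t": time; "joint_pos": joint angles; "qvel": joint speeds; "joint_torque": joint torques, N m; "tool_pos": TCP position; "tool_rot": TCP orientation; "force": force on the tool from outside, world axes, zero at the start; "wrist_torque": the same for the moment, N m; "opening": finger opening in mm; "finger_force": force on a finger pad.
Only numpy, scipy, OpenCV 4.12 (cv2) and the standard library are available. Lean on these libraries where they do the work, as an engineer would, in place of code of your own. Each camera call takes 0.05 s, during which the arm holds its last target. There are 200 camera calls.

### The job

Slide the crate of bisque ware into its bay and leave it held there flat, its trailing end dropped behind the sill and the sprung keeper bar bearing on its leading end. Tip the leading end up over the sill while the other end still rests on the table, ease it down onto the bay's floor, then push the crate on against the keeper bar until the trailing end can be led down inside the sill. The ware stands loose and is brittle: never carry the crate clear or tip it steeply, do not knock it down hard on the bay or run the keeper bar hard against its stop, and leave the other things on the table alone.

Things in the scene. Friction and masses are not known exactly. Their poses are not given: they have to be found in the camera images.
- crate: Open wooden crate, 110 wide (x) by 180 long (y), walls to 45 high, 0.6 to 0.9 kg with the three loose bisque pieces in it (tops 85 above its underside, all more than 40 inside the handles). A dowel handle crosses each end. Lifted by one dowel, the crate turns freely about it. Origin: centre of the underside, z up; -y is the leading end, which enters the bay first.
- lead_edge (a point): Middle of the lower edge of the crate's leading end. Wood on wood is stiff: 1 mm pressed past contact is already some 30 N.
- trail_edge (a point): Middle of the lower edge of the crate's trailing end.
- lead_handle (a point): Middle of the leading dowel handle, on its axis (crate y = -85, z = 70): round, 14 diameter, along crate x, free over 88 between two posts 83 high; the end wall under it is 45 high.
- trail_handle (a point): Middle of the like dowel handle at the trailing end (crate y = +85, z = 70). Held here just clear of the sill, the crate slides on along the bay's floor with 2 to 5 N.
- bay: Plywood bay fixed to the table, mouth to its +y, x across. Origin on the table, under the middle of the seated crate, whose origin then lies at x 0, y 0, z 6. Floor 6 thick. Rails 36 high, inner faces at x = +-58, flared at the mouth (y 75 to 123). End board 110 high, face at y = -104: with the crate within 25 of home, fingers do not fit outside the leading dowel.
- sill_top (a point): Middle of the top of the sill, which crosses the mouth from bay y = +90 (inner face) to +104; top 13 above the table, 7 above the bay's floor.
- keeper: Sprung keeper bar 96 wide, 10 thick, 18 high before the end board; origin at the bay's origin when out. Moves to bay -y when pressed, 7 at most, then a hard stop; 4 N starts it, 10 N brings it to the stop. The seated crate keeps it pressed 4; it must be pressed about 5 before the trailing end clears the sill, and that end may need leading down, as the push can hold it up.
- keeper_face (a point): Middle of the keeper bar's face (bay y = -86, z = 30 when out).
- bisque_jar: White bisque jar with lid knob, 57 across and 70 high, standing loose in the crate; origin at the centre of its underside.
- bisque_cat: White bisque cat, 40 by 42 by 73 high, standing loose in the crate; origin at the centre of its underside.
- bisque_rabbit: White bisque rabbit, 36 by 38 by 79 high, standing loose in the crate; origin at the centre of its underside.
- water_pot: Bystander: water pot, 76 across and 73 high; origin under its centre.
- bottle_big: Bystander: paint bottle, 48 across and 128 high; origin under its centre.
- palette: Bystander: round palette, 164 across and 10 high; origin under its centre.
- bisque_bowl: Bystander: small bisque dish, 68 across and 24 high; origin under its centre.
- loop_tool: Bystander: loop tool, 168 long, lying on the table; origin under its centre.
- brush: Bystander: paint brush, 192 long, lying on the table; origin under its middle.

How it is judged (in metres and radians):
On the way, in this order (a step that is already met when the one before it is completed fails the run):
1. the leading edge is over the sill, more than 10 mm inside it, with the trailing end still resting on the table (y of lead_edge in the frame of bay below 0.08 m and x of lead_edge in the frame of bay between -0.02 and 0.02 m and height (world z) of trail_edge below 0.006 m), for 0.1 s.
2. the leading edge has been set down on the bay's floor while the trailing end still lies up over the sill or outside it (y of lead_edge in the frame of bay below 0.03 m and height (world z) of lead_edge below 0.0095 m and height (world z) of trail_edge above 0.0105 m), for 0.1 s.
At the end, for the whole second after the job is handed in: Crate flat on the bay floor (both end edges within 2.5 mm), within 5 mm of the middle across and 3 to 4 mm of its seat lengthwise, trailing end behind the sill, keeper bar pressed at least 1.5 mm by its leading end; the three bisque pieces upright in it; at rest (x of crate in the frame of bay between -0.005 and 0.005 m and y of crate in the frame of bay between -0.004 and 0.003 m and height (world z) of each of lead_edge, trail_edge below 0.0085 m and y of keeper_face in the frame of bay below -0.0875 m and angle between each of bisque_jar, bisque_cat, bisque_rabbit's own z axis and vertical below 0.1 rad and horizontal distance between each of bisque_jar, bisque_cat, bisque_rabbit and crate below 0.085 m and linear speed of crate below 0.01 m/s); the robot touches nothing.
It fails at once if the crate is carried: both its ends are more than 30 mm above the table (height (world z) of each of lead_edge, trail_edge above 0.03 m).
It fails at once if the crate is tipped more than about 17 degrees (angle between crate's own z axis and vertical above 0.3 rad).
It fails at once if the crate is forced: it bears on the keeper bar with more than 15 N or knocks the bay with more than 50 N (contact force between crate and keeper above 15 N or contact force between crate and bay above 50 N).
It fails at once if a bisque piece falls over (angle between any of bisque_jar, bisque_cat, bisque_rabbit's own z axis and vertical above 0.5 rad).
It fails at once if a bystander is shifted more than 30 mm (distance of any of water_pot, bottle_big, palette, bisque_bowl, loop_tool, brush from where it was at the start of the episode above 0.03 m).
It also fails if it takes over 72 s, if anything falls off the work surface, if the arm or the gripper's body presses on something with over 40 N, if the wrist force passes 120 N, or if a joint passes its speed limit or range.

## Working session

There is one attempt and no reset: what is moved stays moved. The work goes in short steps, Python scripts to look and compute and a tool call to move; the robot and the scene stay as the last step left them, time stands still between calls to the robot, and variables do not carry over. Pictures are saved under pics/ and viewed, at most 12 in all, crops included, and the job is handed in when it is done.

Besides the shell and the picture viewer there is one more tool, called after "Emit:" in YAML: its name, and indented under it one key for each argument. move_arm: Moves the arm, as the interface text tells. Its arguments: {"type":"object","properties":{"increments":{"type":"array","items":{"type":"array","items":{"type":"number"}}},"force":{"type":"number"}},"required":["increments"]}

```bash
ls; mkdir -p pics; python3 - <<'E'
from bench import ctrl
import cv2
for n in("scene","top"):
    cv2.imwrite(f"pics/{n}0.png",ctrl.snapshot(n)[:,:,::-1])
    c=ctrl.calibration(n);print(n,c["intrinsics"],c["distortion"],c["pose"])
s=ctrl.state();print(s)
E
```

```text
pics
scene [[477.00769155   0.         317.46559476]
 [  0.         477.00769155 242.20113455]
 [  0.           0.           1.        ]] [-0.06539718  0.          0.          0.          0.        ] [[-5.39852272e-01  5.96143271e-01 -5.94283371e-01 -4.45850680e+02]
 [-8.41672693e-01 -3.92444800e-01  3.70909905e-01  5.42911056e+02]
 [-1.21079746e-02  7.00428640e-01  7.13619729e-01  1.24878295e+03]
 [ 0.00000000e+00  0.00000000e+00  0.00000000e+00  1.00000000e+00]]
top [[473.710011     0.         314.22546709]
 [  0.         473.710011   244.18874794]
 [  0.           0.           1.        ]] [0.03225208 0.         0.         0.         0.        ] [[ 2.66039725e-02  9.85938262e-01 -1.64978704e-01  3.27146995e+02]
 [-9.99539828e-01  2.86422489e-02  9.98770770e-03 -6.70573466e+01]
 [ 1.45726243e-02  1.64637073e-01  9.86246558e-01  1.25763547e+03]
 [ 0.00000000e+00  0.00000000e+00  0.00000000e+00  1.00000000e+00]]
{'t': 0.1, 'joint_pos': array([ 6.10717805e+01,  9.11160867e+00,  9.15653185e+01, -8.06173250e-04,
        7.94250707e+01, -1.20387867e+01]), 'qvel': array([ 0.03369917, -0.11627352, -0.02412344, -0.06120126, -0.0288339 ,
       -0.06757397]), 'joint_torque': array([ 1.69310334e-05, -3.96990216e+01, -3.32337034e+01, -1.48433505e-04,
        4.19281088e-03, -1.21400863e-06]), 'tool_pos': array([166.79651212, 549.66473071, 213.88705931]), 'tool_rot': array([-1.79900080e+02, -2.04992908e-02,  1.63110698e+02]), 'force': array([-0.63951056,  0.07560832, -0.3945841 ]), 'wrist_torque': array([0.00234367, 0.02749442, 0.0682409 ]), 'finger_force': 0.0, 'opening': 85.51218517920715}
```

View pics/top0.png

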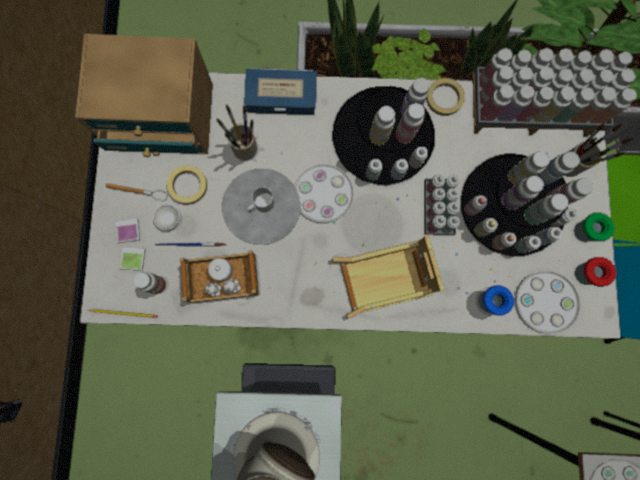

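View pics/scene0.png

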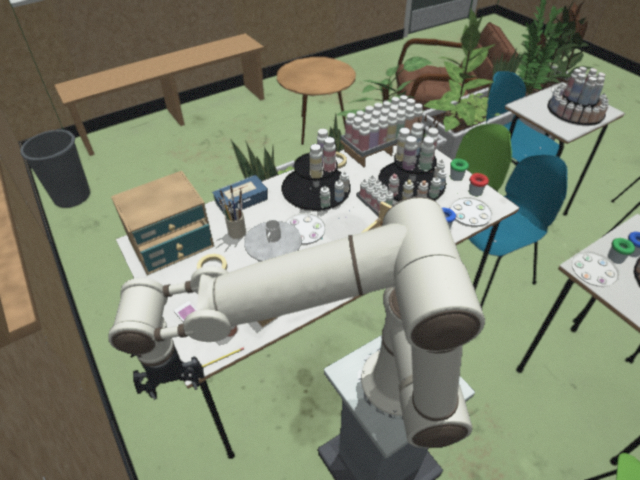

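The top view shows the crate at px (180–258, 250–302) and the bay at (335–440, 240–315) with its mouth to the left. The scene view is blocked by the arm. I'll zoom in on the top view.

```bash
python3 - <<'E'
import cv2,numpy as np
im=cv2.imread("pics/top0.png")
a=cv2.resize(im[240:310,170:270],None,fx=8,fy=8,interpolation=cv2.INTER_CUBIC)[:, :800]
b=cv2.resize(im[230:325,325:450],None,fx=6.4,fy=6.4,interpolation=cv2.INTER_CUBIC)
cv2.imwrite("pics/a.png",a);cv2.imwrite("pics/b.png",b[:600])
E
```

```text
(no output)
```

View pics/a.png

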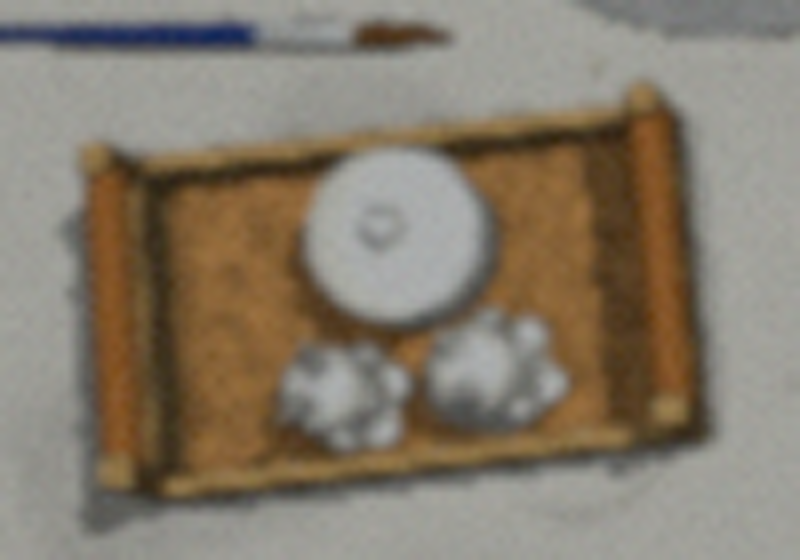

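View pics/b.png

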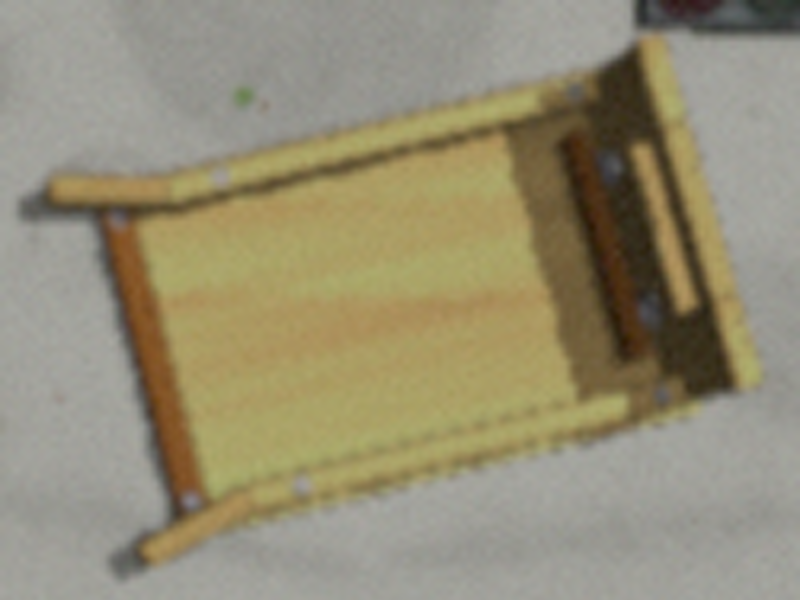

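```bash
cat >h.py <<'E'
import numpy as np,cv2
from bench import ctrl
from scipy.optimize import least_squares
def bp(c,uv,z):
    uv=np.array(uv,float).reshape(-1,1,2)
    n=cv2.undistortPoints(uv,c["intrinsics"],np.array(c["distortion"])).reshape(-1,2)
    P=np.array(c["pose"]);d=np.c_[n[:,0],-n[:,1],-np.ones(len(n))]@P[:3,:3].T
    o=P[:3,3];return o+d*((np.array(z)-o[2])/d[:,2])[:,None]
def fit(pts,p0):
    """pts: (world xyz, model x or None, model y or None)"""
    def f(p):
        c,s=np.cos(p[2]),np.sin(p[2]);r=[]
        for w,mx,my in pts:
            d=w[:2]-p[:2];l=(c*d[0]+s*d[1],-s*d[0]+c*d[1])
            if mx is not None:r.append(l[0]-mx)
            if my is not None:r.append(l[1]-my)
        return np.array(r)
    q=least_squares(f,p0,loss='soft_l1',x_scale=[1,1,.01]);return q.x,f(q.x)
E
python3 - <<'E'
from h import *
np.set_printoptions(precision=2,suppress=True)
c=ctrl.calibration("top")
A=lambda u,v:((u+.5)/8-.5+170,(v+.5)/8-.5+240)
B=lambda u,v:((u+.5)/6.4-.5+325,(v+.5)/6.4-.5+230)
cr=[(A(643,98),83,49.5,-85),(A(670,408),83,-49.5,-85),(A(95,158),83,49.5,85),(A(117,472),83,-49.5,85),
(A(655,200),70,None,-85),(A(668,340),70,None,-85),(A(103,220),70,None,85),(A(117,420),70,None,85)]
ba=[(B(105,222),13,None,104),(B(133,213),13,None,90),(B(180,500),13,None,104),(B(203,490),13,None,90),
(B(562,143),39,48,-86),(B(622,352),39,-48,-86),(B(643,42),110,None,-104),(B(738,385),110,None,-104),
(B(175,207),36,58,None),(B(540,112),36,58,None),(B(260,489),36,-58,None),(B(625,397),36,-58,None)]
for l,p0 in((cr,[450,170,0]),(ba,[430,-150,0.2])):
    W=bp(c,[a[0] for a in l],[a[1] for a in l])
    p,r=fit([(w,a[2],a[3]) for w,a in zip(W,l)],p0)
    print(W);print("POSE",p[:2],np.degrees(p[2]),r)
E
```

```text
[[499.65  81.27  83.  ]
 [403.32  68.2   83.  ]
 [475.98 249.82  83.  ]
 [379.35 236.    83.  ]
 [469.24  77.55  70.  ]
 [425.33  71.34  70.  ]
 [458.15 249.42  70.  ]
 [395.95 240.53  70.  ]]
POSE [439.5  159.26] 8.014820500652627 [-0.82 -0.62  0.97 -0.13 -0.75 -0.41  0.64 -0.63 -0.06 -0.08  1.68  1.55]
[[ 483.54 -151.91   13.  ]
 [ 487.62 -163.43   13.  ]
 [ 370.46 -184.4    13.  ]
 [ 374.76 -193.73   13.  ]
 [ 518.01 -335.65   39.  ]
 [ 433.62 -359.09   39.  ]
 [ 547.19 -351.52  110.  ]
 [ 416.21 -385.78  110.  ]
 [ 487.6  -178.69   36.  ]
 [ 531.04 -327.41   36.  ]
 [ 374.91 -214.2    36.  ]
 [ 415.81 -360.8    36.  ]]
POSE [ 451.35 -267.46] 15.496785386301795 [-1.25  0.55 -2.35  1.51 -1.98  2.48  6.43  2.44 -2.61 -0.63  0.65  2.77
 -1.43 -1.19]
```

```bash
cat >>h.py <<'E'
import json,os
from scipy.spatial.transform import Rotation as R
F="cmd.json"
def load():
    if os.path.exists(F):d=json.load(open(F));return np.array(d["p"]),R.from_quat(d["q"])
    return np.array([167.075,550.174,214.799]),R.from_euler('xyz',[180,0,163.11],degrees=True)
def rot(yaw,pitch=0): # tool down, yaw; pitch about tool x (lead-up positive found by sign)
    return R.from_euler('xyz',[180,0,yaw],degrees=True)*R.from_rotvec([np.radians(pitch),0,0])
def inc(p,r,show=True):
    p0,r0=load();return np.r_[(r0.inv()*r).as_rotvec(),r0.inv().apply(np.array(p)-p0)/1000]
def sent(row):
    p0,r0=load();row=np.array(row,float)
    json.dump({"p":list(p0+r0.apply(row[3:6]*1000)),"q":list((r0*R.from_rotvec(row[:3])).as_quat())},open(F,"w"))
CR=(439.5,159.3,8.0);BA=(451.35,-267.46,15.5)
def w(fr,x,y,z):
    c,s=np.cos(np.radians(fr[2])),np.sin(np.radians(fr[2]));return np.array([fr[0]+c*x-s*y,fr[1]+s*x+c*y,z])
def loc(fr,p):
    c,s=np.cos(np.radians(fr[2])),np.sin(np.radians(fr[2]));d=np.array(p)[:2]-fr[:2];return np.array([c*d[0]+s*d[1],-s*d[0]+c*d[1]])
np.set_printoptions(precision=4,suppress=True)
E
python3 - <<'E'
from h import *
print(w(CR,0,-85,170),inc(w(CR,0,-85,170),rot(188)))
s=ctrl.state();print(s['tool_pos'],s['tool_rot'],s['force'])
c=ctrl.calibration("top");print(bp(c,[(200,326),(320,326),(152,286)],[0,0,128]))
E
```

```text
[451.3297  75.1272 170.    ] [ 0.      0.     -0.4344 -0.41   -0.372   0.0448]
[166.7965 549.6647 213.8871] [-179.9001   -0.0205  163.1107] [-0.6395  0.0756 -0.3946]
[[ 313.2947  211.3978    0.    ]
 [ 321.1867 -100.6557    0.    ]
 [ 404.9079  301.8492  128.    ]]
```

The manual's scale: shifts go in shares of 75 cm and turns go in shares of 4 rad. Converting my numbers, -0.41 m is -0.5467, -0.372 m is -0.496, -0.434 rad is -0.1085.

Emit:
move_arm:
  increments:
    - [0,0,-0.1085,-0.5467,-0.496,0.06,-0.06]
    - [0,0,-0.1085,-0.5467,-0.496,0.06,-0.06]
    - [0,0,-0.1085,-0.5467,-0.496,0.06,-0.06]
    - [0,0,-0.1085,-0.5467,-0.496,0.06,-0.06]
    - [0,0,-0.1085,-0.5467,-0.496,0.06,-0.06]
    - [0,0,-0.1085,-0.5467,-0.496,0.06,-0.06]
    - [0,0,-0.1085,-0.5467,-0.496,0.06,-0.06]
    - [0,0,-0.1085,-0.5467,-0.496,0.06,-0.06]
    - [0,0,-0.1085,-0.5467,-0.496,0.06,-0.06]
    - [0,0,-0.1085,-0.5467,-0.496,0.06,-0.06]
    - [0,0,-0.1085,-0.5467,-0.496,0.06,-0.06]
    - [0,0,-0.1085,-0.5467,-0.496,0.06,-0.06]
    - [0,0,-0.1085,-0.5467,-0.496,0.06,-0.06]
    - [0,0,-0.1085,-0.5467,-0.496,0.06,-0.06]
    - [0,0,-0.1085,-0.5467,-0.496,0.06,-0.06]
    - [0,0,-0.1085,-0.5467,-0.496,0.06,-0.06]
    - [0,0,-0.1085,-0.5467,-0.496,0.06,-0.06]
    - [0,0,-0.1085,-0.5467,-0.496,0.06,-0.06]
  force: 40

```text
t: 1.6
tool_pos: [450.7, 76.1, 169.7]
tool_rot: [180.0, -0.0, -171.9]
force: [0.1, 0.1, -0.0]
opening: 40.3
finger_force: 0.0
```

```bash
python3 - <<'E'
from h import *
sent([0,0,-0.434,-0.41,-0.372,0.045])
s=ctrl.state();print(s['t'],s['tool_pos'],s['tool_rot'],s['force'],s['opening'],s['joint_pos']);print(load()[0])
c=ctrl.calibration("wrist");cv2.imwrite("pics/w1.png",ctrl.snapshot("wrist")[:,:,::-1])
np.savez("w1.npz",**{k:np.array(v) for k,v in c.items()});print(c)
E
```

```text
1.6 [450.6667  76.1491 169.6616] [ 179.978    -0.0231 -171.9375] [ 0.0911  0.1156 -0.0351] 40.299864659614016 [  -5.6294   -6.6081  112.6841    0.0166   73.9517 -103.6965]
[451.3103  75.101  169.799 ]
{'intrinsics': array([[356.5956,   0.    , 316.1301],
       [  0.    , 356.5956, 232.4478],
       [  0.    ,   0.    ,   1.    ]]), 'distortion': array([-0.0307,  0.    ,  0.    ,  0.    ,  0.    ]), 'pose': array([[ -0.1392,  -0.9432,  -0.3018, 373.4108],
       [  0.9903,  -0.1321,  -0.044 ,  66.5646],
       [  0.0016,  -0.305 ,   0.9524, 329.4624],
       [  0.    ,   0.    ,   0.    ,   1.    ]])}
```

View pics/w1.png

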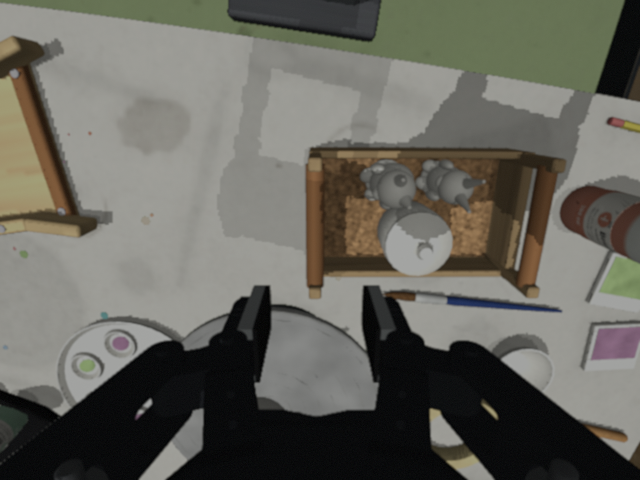

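The wrist view shows the lead dowel from about (314,172) to (315,278), posts at (315,153) and (315,292), and the trailing posts at (556,163) and (532,292). I'll refine the crate pose from these.

```bash
python3 - <<'E'
from h import *
c=dict(np.load("w1.npz"))
l=[((315,153),83,-49.5,-85),((315,293),83,49.5,-85),((556,163),83,-49.5,85),((533,292),83,49.5,85),((314.5,190),70,None,-85),((315,265),70,None,-85),((545,190),70,None,85),((534.5,270),70,None,85)]
W=bp(c,[a[0] for a in l],[a[1] for a in l]);p,r=fit([(w_,a[2],a[3]) for w_,a in zip(W,l)],[440,160,.14])
print(W);print(p[:2],np.degrees(p[2]),r)
# bay sill: corners of near view
print([ (loc(BA,q)) for q in bp(c,[(14,75),(63,212),(27,70),(78,210)],[13]*4)])
E
```

```text
[[395.572   69.3123  83.    ]
 [499.9902  83.886   83.    ]
 [378.3041 235.7707  83.    ]
 [476.2794 251.7845  83.    ]
 [423.2943  72.7924  70.    ]
 [482.3923  81.4123  70.    ]
 [398.9918 243.0968  70.    ]
 [462.6508 256.3036  70.    ]]
[438.5199 161.1686] 7.865937304881008 [-5.6148 -0.1144  0.8154  0.032   0.0605 -2.859   0.3055 -0.4043 -0.461
 -0.01    1.567   5.9374]
[array([-55.6703,  97.301 ]), array([64.126 , 99.5672]), array([-57.6599, 109.8672]), array([ 64.1986, 114.4024])]
```

In the tool's units: 0.095 m is 0.1267, 0.085 m is 0.1133.

Emit:
move_arm:
  increments:
    - [0,0,0,0,0,0.04,-0.06]
    - [0,0,0,0,0,0.08,-0.06]
    - [0,0,0,0,0,0.1133,-0.06]
    - [0,0,0,0,0,0.1267,-0.06]
    - [0,0,0,0,0,0.1267,-0.06]
    - [0,0,0,0,0,0.1267,-0.06]
  force: 40

```text
t: 2.15
tool_pos: [451.4, 75.6, 75.4]
tool_rot: [-180.0, 0.0, -172.0]
force: [-0.0, -1.2, -0.2]
opening: 39.8
finger_force: 0.0
```

Emit:
move_arm:
  increments:
    - [0,0,0,0,0,0,-1]
    - [0,0,0,0,0,0,-1]
    - [0,0,0,0,0,0,-1]
    - [0,0,0,0,0,0,-1]
    - [0,0,0,0,0,0,-1]
    - [0,0,0,0,0,0,-1]
    - [0,0,0,0,0,0,-1]
    - [0,0,0,0,0,0,-1]
  force: 40

```text
t: 2.82
tool_pos: [451.3, 75.1, 74.8]
tool_rot: [180.0, -0.0, -172.0]
force: [-0.3, -0.1, -0.2]
opening: -0.2
finger_force: 0.0
```

The fingers shut on nothing, so I'll look.

```bash
python3 - <<'E'
from h import *
sent([0,0,0,0,0,0.095])
c=ctrl.calibration("wrist");np.savez("w2.npz",**{k:np.array(v) for k,v in c.items()})
cv2.imwrite("pics/w2.png",np.hstack([ctrl.snapshot("wrist")[::2,::2,::-1],cv2.resize(ctrl.snapshot("top")[215:335,165:325,::-1],(320,240))]))
E
```

```text
(no output)
```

View pics/w2.png

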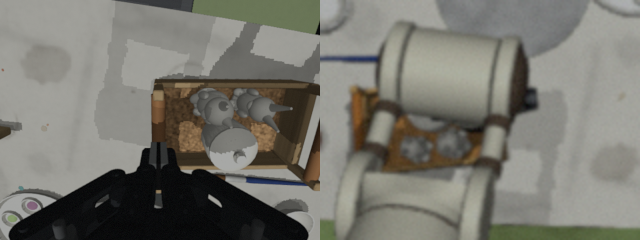

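```bash
python3 - <<'E'
from h import *
c=dict(np.load("w2.npz"));im=ctrl.snapshot("wrist")[:,:,::-1].copy()
P=c["pose"]
def pj(X):
    q=(np.array(X)-P[:3,3])@P[:3,:3];q=q*[1,-1,-1]
    return cv2.projectPoints(q.reshape(-1,1,3),np.zeros(3),np.zeros(3),c["intrinsics"],c["distortion"])[0].reshape(-1,2)
fr=(438.9,160.5,8.0)
X=[w(fr,-49.5,-85,83),w(fr,49.5,-85,83),w(fr,-44,-85,70),w(fr,44,-85,70),[451.3,75.1,74.8],[451.3,75.1,52.8]]
print(pj(X))
cv2.imwrite("pics/w3.png",cv2.resize(im[130:360,230:480],None,fx=2.5,fy=2.5))
E
```

```text
[[315.4651 186.7273]
 [315.8744 377.077 ]
 [315.5044 193.278 ]
 [315.8427 352.4349]
 [313.0658 283.8832]
 [313.3409 266.2645]]
```

View pics/w3.png

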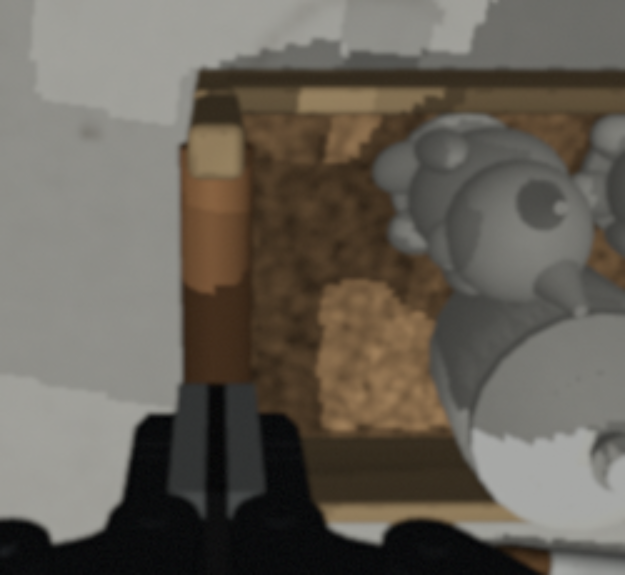

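The shut fingers sit on the dowel's line (pads at crop 170–265, dowel at 183–250) but above it. Pad spacing puts the tips well behind the stated place. I'll reopen, go lower and test by closing.

In the tool's units: 0.016 m is 0.0213, 0.012 m is 0.016.

Emit:
move_arm:
  increments:
    - [0,0,0,0,0,0,-0.06]
    - [0,0,0,0,0,0,-0.06]
    - [0,0,0,0,0,0,-0.06]
    - [0,0,0,0,0,0,-0.06]
    - [0,0,0,0,0,0,-0.06]
    - [0,0,0,0,0,0.0053,-0.06]
    - [0,0,0,0,0,0.0107,-0.06]
    - [0,0,0,0,0,0.016,-0.06]
    - [0,0,0,0,0,0.0213,-0.06]
    - [0,0,0,0,0,0.0213,-0.06]
    - [0,0,0,0,0,0.0213,-1]
    - [0,0,0,0,0,0.0213,-1]
    - [0,0,0,0,0,0.0213,-1]
    - [0,0,0,0,0,0.0213,-1]
    - [0,0,0,0,0,0.0213,-1]
    - [0,0,0,0,0,0.0213,-1]
  force: 25

```text
t: 4.3
tool_pos: [452.4, 75.0, 60.4]
tool_rot: [-180.0, 0.1, -172.0]
force: [-2.3, -0.1, 8.5]
opening: 0.2
finger_force: 4.3
```

In the tool's units: 0.018 m is 0.024, 0.012 m is 0.016.

Emit:
move_arm:
  increments:
    - [0,0,0,0,0,-0.008,-0.06]
    - [0,0,0,0,0,-0.008,-0.06]
    - [0,0,0,0,0,-0.008,-0.06]
    - [0,0,0,0,0,-0.008,-0.06]
    - [0,0,0,0,0,-0.008,-0.06]
    - [0,0,0,0,0,0,-0.06]
    - [0,0,0,0,0,0.008,-0.06]
    - [0,0,0,0,0,0.016,-0.06]
    - [0,0,0,0,0,0.024,-0.06]
    - [0,0,0,0,0,0.024,-0.06]
  force: 25

```text
t: 5.13
tool_pos: [449.8, 75.2, 38.9]
tool_rot: [180.0, -0.2, -172.0]
force: [-0.2, 0.3, -0.0]
opening: 40.3
finger_force: 0.0
```

Emit:
move_arm:
  increments:
    - [0,0,0,0,0,0,-1]
    - [0,0,0,0,0,0,-1]
    - [0,0,0,0,0,0,-1]
    - [0,0,0,0,0,0,-1]
    - [0,0,0,0,0,0,-1]
    - [0,0,0,0,0,0,-1]
  force: 25

```text
t: 5.63
tool_pos: [451.5, 75.1, 41.0]
tool_rot: [-180.0, 0.0, -172.0]
force: [0.8, -0.0, -0.1]
opening: 12.9
finger_force: 24.4
```

The dowel is gripped, at 12.9 mm opening. The pads hold it about 29 mm behind the TCP. Next I'll tip the lead end up gently.

Emit:
move_arm:
  increments:
    - [0,0,0,0,0,-0.0027,-1]
    - [0,0,0,0,0,-0.0067,-1]
    - [0,0,0,0,0,-0.0107,-1]
    - [0,0,0,0,0,-0.0147,-1]
    - [0,0,0,0,0,-0.0187,-1]
    - [0,0,0,0,0,-0.0227,-1]
    - [0,0,0,0,0,-0.0267,-1]
    - [0,0,0,0,0,-0.0307,-1]
    - [0,0,0,0,0,-0.0347,-1]
    - [0,0,0,0,0,-0.036,-1]
    - [0,0,0,0,0,-0.036,-1]
  force: 40

```text
t: 6.55
tool_pos: [451.6, 74.9, 68.2]
tool_rot: [-180.0, 0.0, -172.0]
force: [-0.7, -0.8, -6.9]
opening: 12.1
finger_force: 39.0
```

```bash
python3 - <<'E'
from h import *
sent([0,0,0,0,0,.034]);sent([0,0,0,0,0,-.027])
s=ctrl.state();print(s['tool_pos'],load()[0],s['force'],s['wrist_torque'],s['opening'],s['finger_force'])
for yb,yaw in((136,192),):
    p=w(BA,0,yb,load()[0][2]);print(p,inc(p,rot(yaw)))
cv2.imwrite("pics/w4.png",ctrl.snapshot("wrist")[:,:,::-1])
E
```

```text
[451.6291  74.8868  68.2268] [451.3103  75.101   67.799 ] [-0.7119 -0.7579 -6.9361] [-0.3511 -0.0192 -0.0202] 12.131742299409765 39.021658301353455
[ 415.0056 -136.4063   67.799 ] [-0.      0.     -0.0702  0.0653 -0.2044 -0.    ]
```

View pics/w4.png

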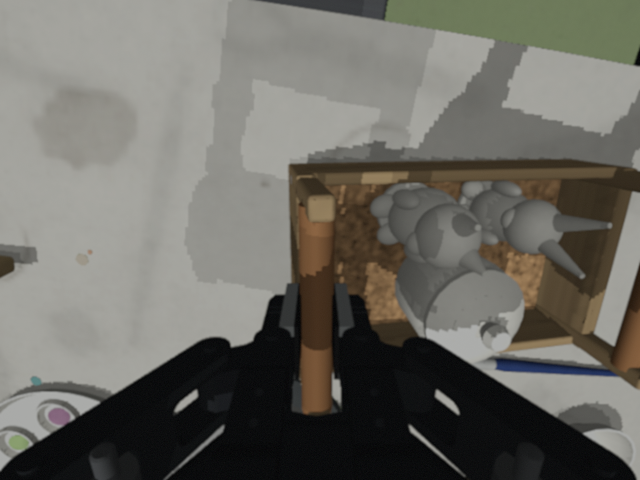

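The dowel is held between the pads (320,200)–(317,410) and the crate is tipped lead-up with all ware upright. Next I'll drag it to the mouth.

In the tool's units: -0.204 m is -0.272, 0.065 m is 0.0867, -0.07 rad is -0.0175.

Emit:
move_arm:
  increments:
    - [0,0,-0.0003,0.0013,-0.0027,0,-1]
    - [0,0,-0.0008,0.004,-0.0107,0,-1]
    - [0,0,-0.0015,0.008,-0.024,0,-1]
    - [0,0,-0.0025,0.0133,-0.0413,0,-1]
    - [0,0,-0.0038,0.0187,-0.06,0,-1]
    - [0,0,-0.005,0.0253,-0.0787,0,-1]
    - [0,0,-0.0063,0.0307,-0.0973,0,-1]
    - [0,0,-0.0075,0.0373,-0.1173,0,-1]
    - [0,0,-0.0088,0.0427,-0.136,0,-1]
    - [0,0,-0.01,0.0493,-0.1547,0,-1]
    - [0,0,-0.0113,0.056,-0.1747,0,-1]
    - [0,0,-0.0125,0.0613,-0.1933,0,-1]
    - [0,0,-0.0138,0.068,-0.212,0,-1]
    - [0,0,-0.015,0.0733,-0.2307,0,-1]
    - [0,0,-0.016,0.0787,-0.248,0,-1]
    - [0,0,-0.0168,0.0827,-0.2613,0,-1]
    - [0,0,-0.0173,0.0853,-0.2693,0,-1]
    - [0,0,-0.0175,0.0867,-0.272,0,-1]
    - [0,0,-0.0175,0.0867,-0.272,0,-1]
    - [0,0,-0.0175,0.0867,-0.272,0,-1]
  force: 40

```text
t: 8.27
tool_pos: [415.6, -136.4, 68.2]
tool_rot: [-179.9, 0.0, -168.0]
force: [0.7, -0.5, -5.4]
opening: 12.1
finger_force: 39.3
```

```bash
python3 - <<'E'
from h import *
sent([0,0,-.07,.065,-.204,0])
s=ctrl.state();print(s['tool_pos'],load()[0],s['force'],s['wrist_torque'],s['opening'],s['joint_pos'])
c=ctrl.calibration("wrist");np.savez("w5.npz",**{k:np.array(v) for k,v in c.items()})
im=ctrl.snapshot("wrist")[:,:,::-1];t=ctrl.snapshot("top")[:,:,::-1]
cv2.imwrite("pics/w5.png",im);cv2.imwrite("pics/t5.png",t)
a=cv2.resize(im[:420,:640],None,fx=.75,fy=.75,interpolation=cv2.INTER_AREA)
E
```

```text
[ 415.6199 -136.3956   68.1544] [ 415.2471 -135.945    67.799 ] [ 0.6659 -0.4958 -5.4126] [-0.6353 -0.1291  0.0192] 12.125224892422228 [ -34.0542   -1.5622  120.5796   -0.0341   60.8961 -136.0303]
```

View pics/w5.png

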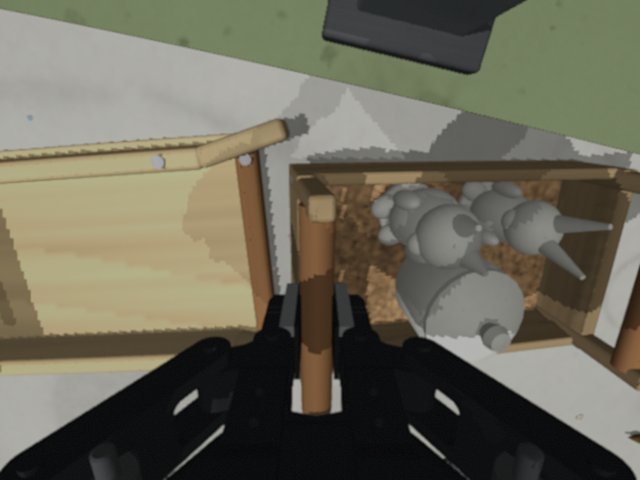

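The wrist view shows the sill at cols 237–270 (rows 160–320), the near rail's inner edge from (0,183) to (200,167), and the far rail's inner face at rows ~335–360. I'll fit the bay numerically.

```bash
python3 - <<'E'
from h import *
im=cv2.imread("pics/w5.png");g=cv2.GaussianBlur(im,(3,3),0).astype(int)
for col in (40,100,160,180):
    print(col,"near",[(r,*g[r,col,::-1]) for r in range(156,192,2)])
    print(col,"far",[(r,g[r,col].sum()) for r in range(322,380,2)])
for row in (180,220,260,300):
    print(row,[(c,*g[row,c,::-1]) for c in range(230,290,3)])
E
```

```text
40 near [(156, np.int64(113), np.int64(100), np.int64(74)), (158, np.int64(98), np.int64(86), np.int64(62)), (160, np.int64(149), np.int64(132), np.int64(98)), (162, np.int64(173), np.int64(156), np.int64(119)), (164, np.int64(177), np.int64(167), np.int64(128)), (166, np.int64(178), np.int64(171), np.int64(132)), (168, np.int64(178), np.int64(172), np.int64(132)), (170, np.int64(178), np.int64(172), np.int64(132)), (172, np.int64(178), np.int64(172), np.int64(133)), (174, np.int64(178), np.int64(173), np.int64(133)), (176, np.int64(177), np.int64(169), np.int64(129)), (178, np.int64(169), np.int64(152), np.int64(116)), (180, np.int64(153), np.int64(142), np.int64(107)), (182, np.int64(175), np.int64(171), np.int64(131)), (184, np.int64(178), np.int64(173), np.int64(133)), (186, np.int64(178), np.int64(171), np.int64(132)), (188, np.int64(178), np.int64(171), np.int64(131)), (190, np.int64(178), np.int64(170), np.int64(130))]
40 far [(322, np.int64(396)), (324, np.int64(391)), (326, np.int64(360)), (328, np.int64(305)), (330, np.int64(298)), (332, np.int64(297)), (334, np.int64(287))
[... 8630 characters left out ...]
 (248, np.int64(179), np.int64(173), np.int64(133)), (251, np.int64(176), np.int64(170), np.int64(129)), (254, np.int64(137), np.int64(107), np.int64(74)), (257, np.int64(139), np.int64(102), np.int64(68)), (260, np.int64(137), np.int64(100), np.int64(67)), (263, np.int64(128), np.int64(93), np.int64(61)), (266, np.int64(122), np.int64(88), np.int64(58)), (269, np.int64(64), np.int64(45), np.int64(31)), (272, np.int64(11), np.int64(12), np.int64(14)), (275, np.int64(12), np.int64(12), np.int64(14)), (278, np.int64(12), np.int64(13), np.int64(14)), (281, np.int64(14), np.int64(15), np.int64(16)), (284, np.int64(48), np.int64(50), np.int64(50)), (287, np.int64(56), np.int64(58), np.int64(58))]
```

```bash
python3 - <<'E'
from h import *
c=dict(np.load("w5.npz"))
l=[((40,178),36,-58,None),((100,173.5),36,-58,None),((160,169),36,-58,None),((40,360),36,58,None),((100,358),36,58,None),((160,355.5),36,58,None),
((237.5,180),13,None,90),((243,220),13,None,90),((248,260),13,None,90),((253,300),13,None,90),((256.5,180),13,None,104),((262,220),13,None,104),((266.5,260),13,None,104)]
W=bp(c,[a[0] for a in l],[a[1] for a in l]);p,r=fit([(q,a[2],a[3]) for q,a in zip(W,l)],[451,-267,.27])
print(p[:2],np.degrees(p[2]),r)
# crate heading in tool: visible wall top of near side (x=-55,z=45 local) ; report near post vs tcp
s=ctrl.state();print(loc((*p[:2],np.degrees(p[2])),s['tool_pos']))
E
```

```text
[ 453.2003 -265.1193] 16.177575649897758 [-0.819  -0.4953 -0.2592 -0.002   0.6933  1.1716  1.2288  1.146   0.6957
  0.1719 -1.2743 -0.9578 -1.2938]
[ -0.0493 134.3392]
```

```bash
sed -i 's/BA=(451.35,-267.46,15.5)/BA=(452.5,-266.2,15.9)/' h.py; python3 - <<'E'
from h import *
z=load()[0][2];p=w(BA,.7,85,z);i=inc(p,rot(195.9));print(i)
sent(np.round(i,3));print(inc(w(BA,.7,-20,z),rot(195.9)),load()[0])
E
```

```text
[-0.      0.     -0.0683 -0.0043 -0.0503 -0.    ]
[-0.      0.     -0.0003 -0.0003 -0.1053 -0.    ] [ 429.5444 -184.024    67.799 ]
```

In the tool's units: -0.05 m is -0.0667, -0.004 m is -0.0053, -0.068 rad is -0.017.

Emit:
move_arm:
  increments:
    - [0,0,-0.0013,0,-0.004,0,-1]
    - [0,0,-0.0035,-0.0013,-0.012,0,-1]
    - [0,0,-0.0063,-0.0013,-0.0213,0,-1]
    - [0,0,-0.009,-0.0027,-0.032,0,-1]
    - [0,0,-0.0118,-0.004,-0.0427,0,-1]
    - [0,0,-0.0143,-0.004,-0.0533,0,-1]
    - [0,0,-0.016,-0.0053,-0.0613,0,-1]
    - [0,0,-0.017,-0.0053,-0.0667,0,-1]
    - [0,0,-0.017,-0.0053,-0.0667,0,-1]
    - [0,0,-0.017,-0.0053,-0.0667,0,-1]
    - [0,0,-0.017,-0.0053,-0.0667,0,-1]
  force: 40

```text
t: 9.28
tool_pos: [430.1, -184.7, 68.3]
tool_rot: [-179.9, 0.0, -164.1]
force: [0.9, -1.9, -5.7]
opening: 12.4
finger_force: 39.3
```

In the tool's units: -0.04 m is -0.0533, -0.037 m is -0.0493.

Emit:
move_arm:
  increments:
    - [0,0,0,0,-0.004,0,-1]
    - [0,0,0,0,-0.0107,0,-1]
    - [0,0,0,0,-0.0187,0,-1]
    - [0,0,0,0,-0.0267,0,-1]
    - [0,0,0,0,-0.0347,0,-1]
    - [0,0,0,0,-0.0427,0,-1]
    - [0,0,0,0,-0.0493,0,-1]
    - [0,0,0,0,-0.0533,0,-1]
    - [0,0,0,0,-0.0533,0,-1]
  force: 40

```text
t: 10.03
tool_pos: [440.9, -223.7, 68.1]
tool_rot: [-179.9, 0.0, -164.1]
force: [-0.3, -1.5, -5.9]
opening: 12.5
finger_force: 39.3
```

In the tool's units: -0.035 m is -0.0467, -0.034 m is -0.0453.

Emit:
move_arm:
  increments:
    - [0,0,0,0,-0.0027,0,-1]
    - [0,0,0,0,-0.008,0,-1]
    - [0,0,0,0,-0.0147,0,-1]
    - [0,0,0,0,-0.0213,0,-1]
    - [0,0,0,0,-0.028,0,-1]
    - [0,0,0,0,-0.0347,0,-1]
    - [0,0,0,0,-0.0413,0,-1]
    - [0,0,0,0,-0.0453,0,-1]
    - [0,0,0,0,-0.0467,0,-1]
    - [0,0,0,0,-0.0467,0,-1]
  force: 40

```text
t: 10.87
tool_pos: [450.2, -256.6, 67.9]
tool_rot: [-180.0, 0.0, -164.1]
force: [-0.5, 1.3, -5.1]
opening: 12.3
finger_force: 39.4
```

In the tool's units: -0.03 m is -0.04, -0.029 m is -0.0387.

Emit:
move_arm:
  increments:
    - [0,0,0,0,-0.0027,0,-1]
    - [0,0,0,0,-0.008,0.0013,-1]
    - [0,0,0,0,-0.0147,0.0027,-1]
    - [0,0,0,0,-0.0213,0.004,-1]
    - [0,0,0,0,-0.028,0.0067,-1]
    - [0,0,0,0,-0.0347,0.0093,-1]
    - [0,0,0,0,-0.0387,0.012,-1]
    - [0,0,0,0,-0.04,0.0133,-1]
    - [0,0,0,0,-0.04,0.0133,-1]
    - [0,0,0,0,-0.04,0.0133,-1]
  force: 40

```text
t: 11.7
tool_pos: [458.4, -285.3, 58.0]
tool_rot: [-180.0, -0.0, -164.1]
force: [-1.6, 2.9, -1.4]
opening: 12.1
finger_force: 39.6
```

In the tool's units: 0.008 m is 0.0107, 0.007 m is 0.0093.

Emit:
move_arm:
  increments:
    - [0,0,0,0,0,0.0013,-1]
    - [0,0,0,0,0,0.0027,-1]
    - [0,0,0,0,0,0.0053,-1]
    - [0,0,0,0,0,0.008,-1]
    - [0,0,0,0,0,0.0093,-1]
    - [0,0,0,0,0,0.0107,-1]
    - [0,0,0,0,0,0.0107,-1]
  force: 40

```text
t: 12.28
tool_pos: [460.0, -288.5, 51.8]
tool_rot: [-179.5, 0.1, -164.1]
force: [-0.7, -5.5, 2.3]
opening: 12.3
finger_force: 40.7
```

In the tool's units: -0.004 m is -0.0053, -0.003 m is -0.004.

Emit:
move_arm:
  increments:
    - [0,0,0,0,-0.0013,0,-1]
    - [0,0,0,0,-0.0027,0,-1]
    - [0,0,0,0,-0.004,0,-1]
    - [0,0,0,0,-0.0053,0,-1]
    - [0,0,0,0,-0.0053,0,-1]
  force: 22

```text
t: 12.7
tool_pos: [460.0, -289.3, 50.1]
tool_rot: [-179.9, 0.1, -164.1]
force: [1.9, -2.8, 2.2]
opening: 12.6
finger_force: 40.7
```

```bash
python3 - <<'E'
from h import *
sent([0,0,0,0,-.105,.018]);sent([0,0,0,0,-.004,0])
s=ctrl.state();print(s['tool_pos'],s['tool_rot'],load()[0],s['force'],s['wrist_torque'],loc(BA,s['tool_pos']))
E
```

```text
[ 460.0456 -289.3267   50.1416] [-179.9295    0.0678 -164.1289] [ 459.3752 -288.8626   49.799 ] [ 1.8555 -2.7579  2.219 ] [-0.2467 -0.307  -0.0216] [  0.9212 -24.3091]
```

In the tool's units: 0.0015 m is 0.002, 0.001 m is 0.0013.

Emit:
move_arm:
  increments:
    - [0,0,0,0,0,0.0007,-1]
    - [0,0,0,0,0,0.0013,-1]
    - [0,0,0,0,0,0.002,-1]
    - [0,0,0,0,0,0.002,-1]
  force: 22

```text
t: 13.03
tool_pos: [460.2, -289.9, 49.0]
tool_rot: [-179.8, 0.1, -164.1]
force: [2.3, -4.8, 4.0]
opening: 12.7
finger_force: 40.8
```

In the tool's units: 0.001 m is 0.0013, 0.0005 m is 0.0007.

Emit:
move_arm:
  increments:
    - [0,0,0,0,0,0.0007,-1]
    - [0,0,0,0,0,0.0013,-1]
    - [0,0,0,0,0,0.0013,-1]
  force: 22

```text
t: 13.28
tool_pos: [460.4, -290.3, 48.3]
tool_rot: [-179.8, 0.1, -164.1]
force: [2.4, -5.6, 4.3]
opening: 12.5
finger_force: 40.9
```

Emit:
move_arm:
  increments:
    - [0,0,0,0,0,0,-0.6]
    - [0,0,0,0,0,0,-0.5]
    - [0,0,0,0,0,0,-0.4]
    - [0,0,0,0,0,0,-0.06]
    - [0,0,0,0,0,0,-0.06]
    - [0,0,0,0,0,0,-0.06]
  force: 22

```text
t: 13.78
tool_pos: [458.9, -288.2, 46.7]
tool_rot: [179.9, -0.0, -164.1]
force: [0.0, 0.4, -0.0]
opening: 39.9
finger_force: 0.0
```

```bash
python3 - <<'E'
from h import *
sent([0,0,0,0,0,.0025])
s=ctrl.state();print(s['tool_pos'],load()[0],s['force'],s['opening'],loc(BA,s['tool_pos']))
c=ctrl.calibration("wrist");np.savez("w6.npz",**{k:np.array(v) for k,v in c.items()});print(c["pose"][:3,3])
cv2.imwrite("pics/w6.png",ctrl.snapshot("wrist")[:,:,::-1])
# predicted trailing handle: lead edge ~ L
P=np.array(c["pose"])
def pj(X):
    q=((np.array(X)-P[:3,3])@P[:3,:3])*[1,-1,-1]
    return cv2.projectPoints(q.reshape(-1,1,3),np.zeros(3),np.zeros(3),c["intrinsics"],c["distortion"])[0].reshape(-1,2)
g=cv2.cvtColor(cv2.imread("pics/w6.png"),cv2.COLOR_BGR2HSV)
lh=loc(BA,s['tool_pos'])[1]
print("lead posts pred",pj([w(BA,-49.5,lh+1,89)]))
for tz in (0.062,0.0):
    print(tz,pj([w(BA,-49.5,lh+170,77+83-70+170*tz),w(BA,-30,lh+170,77+170*tz)]))
E
```

```text
[ 458.9096 -288.2303   46.7454] [ 459.3752 -288.8626   47.299 ] [ 0.0093  0.3582 -0.0251] 39.92418037826788 [  0.129  -22.9434]
[ 383.9736 -308.381   206.575 ]
lead posts pred [[314.8572 205.1756]]
0.062 [[823.7141 214.2804]
 [760.1048 255.0259]]
0.0 [[786.9215 206.6197]
 [731.0731 245.6424]]
```

In the tool's units: 0.17 m is 0.2267, 0.15 m is 0.2.

Emit:
move_arm:
  increments:
    - [0,0,0,0,0,-0.04,-0.06]
    - [0,0,0,0,0,-0.08,-0.06]
    - [0,0,0,0,0,-0.1333,-0.06]
    - [0,0,0,0,0,-0.1733,-0.06]
    - [0,0,0,0,0.04,-0.1733,-0.06]
    - [0,0,0,0,0.0933,-0.1733,-0.06]
    - [0,0,0,0,0.1467,-0.1733,-0.06]
    - [0,0,0,0,0.2,-0.1733,-0.06]
    - [0,0,0,0,0.2267,-0.1733,-0.06]
    - [0,0,0,0,0.2267,-0.1733,-0.06]
    - [0,0,0,0,0.2267,-0.1733,-0.06]

```text
t: 14.75
tool_pos: [412.8, -124.8, 177.4]
tool_rot: [-180.0, 0.0, -164.0]
force: [-0.8, 0.3, 0.5]
opening: 40.2
finger_force: 0.0
```

```bash
python3 - <<'E'
from h import *
sent([0,0,0,0,.17,-.13])
s=ctrl.state();print(s['tool_pos'],load()[0],s['force'],loc(BA,s['tool_pos']))
c=ctrl.calibration("wrist");np.savez("w7.npz",**{k:np.array(v) for k,v in c.items()})
cv2.imwrite("pics/w7.png",ctrl.snapshot("wrist")[:,:,::-1])
E
```

```text
[ 412.7896 -124.7564  177.3917] [ 412.8501 -125.3529  177.299 ] [-0.8197  0.2684  0.4718] [  0.5586 146.9112]
```

View pics/w7.png

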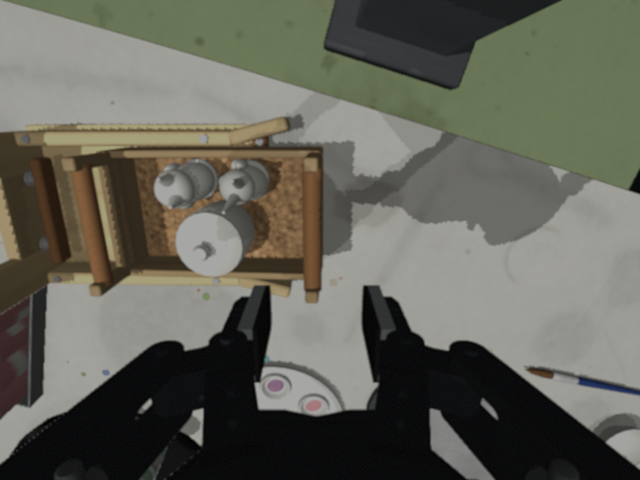

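The crate lies straight in the bay with the ware upright. The trailing dowel runs (313,168)–(312,285), the leading dowel (82,175)–(96,275).

```bash
python3 - <<'E'
from h import *
c=dict(np.load("w7.npz"))
for uv,z in (((313,190),86),((312.5,260),86),((314,153),99),((312,295),99),((86,200),76),((93,255),76)):
    q=bp(c,[uv],[z])[0];print(q,loc(BA,q))
q=bp(c,[(313,225)],[86])[0]
print(inc([*w(BA,.7,loc(BA,q)[1],0)[:2],177.3],rot(195.9)))
E
```

```text
[ 385.2335 -133.3646   86.    ] [-28.3015 146.1816]
[ 437.0523 -119.1212   86.    ] [ 25.4369 145.6838]
[ 358.9468 -140.0051   99.    ] [-55.4017 146.9966]
[ 459.0238 -113.1902   99.    ] [ 48.1927 145.3686]
[ 441.236  -296.2122   76.    ] [-19.0552 -25.778 ]
[ 485.026  -287.0299   76.    ] [ 25.575  -28.9437]
[-0.      0.     -0.0003 -0.0002 -0.0002 -0.    ]
```

In the tool's units: 0.119 m is 0.1587, 0.11 m is 0.1467.

Emit:
move_arm:
  increments:
    - [0,0,0,0,0,0.04,-0.06]
    - [0,0,0,0,0,0.08,-0.06]
    - [0,0,0,0,0,0.12,-0.06]
    - [0,0,0,0,0,0.1467,-0.06]
    - [0,0,0,0,0,0.1587,-0.06]
    - [0,0,0,0,0,0.1587,-0.06]
    - [0,0,0,0,0,0.1587,-0.06]
    - [0,0,0,0,0,0.1587,-1]
    - [0,0,0,0,0,0.1587,-1]
    - [0,0,0,0,0,0.1587,-1]
    - [0,0,0,0,0,0.1587,-1]
    - [0,0,0,0,0,0.1587,-1]
    - [0,0,0,0,0,0.1587,-1]
  force: 25

```text
t: 15.88
tool_pos: [414.0, -125.9, 59.4]
tool_rot: [-179.9, 0.1, -164.1]
force: [0.5, 1.5, 4.7]
opening: 12.9
finger_force: 24.9
```

In the tool's units: -0.003 m is -0.004, -0.002 m is -0.0027.

Emit:
move_arm:
  increments:
    - [0,0,0,0,0,-0.0013,-1]
    - [0,0,0,0,0,-0.0027,-1]
    - [0,0,0,0,0,-0.004,-1]
    - [0,0,0,0,0,-0.004,-1]
  force: 25

```text
t: 16.22
tool_pos: [412.0, -124.8, 60.6]
tool_rot: [179.9, -0.1, -164.1]
force: [0.6, -0.9, -2.8]
opening: 13.2
finger_force: 24.7
```

```bash
python3 - <<'E'
from h import *
sent([0,0,0,0,0,.119]);sent([0,0,0,0,0,-.003])
s=ctrl.state();print(s['tool_pos'],load()[0],s['force'],s['wrist_torque'],loc(BA,s['tool_pos']))
print(inc(w(BA,.7,100,load()[0][2]),rot(195.9)))
E
```

```text
[ 412.0234 -124.8013   60.643 ] [ 412.8501 -125.3529   61.299 ] [ 0.5749 -0.8842 -2.834 ] [-0.2365 -0.195   0.1492] [ -0.1906 147.078 ]
[-0.      0.     -0.0003 -0.0003 -0.0463 -0.    ]
```

In the tool's units: -0.045 m is -0.06, -0.043 m is -0.0573.

Emit:
move_arm:
  increments:
    - [0,0,0,0,-0.0027,0,-1]
    - [0,0,0,0,-0.008,0,-1]
    - [0,0,0,0,-0.0147,0,-1]
    - [0,0,0,0,-0.0213,0,-1]
    - [0,0,0,0,-0.028,0,-1]
    - [0,0,0,0,-0.0347,0,-1]
    - [0,0,0,0,-0.0413,0,-1]
    - [0,0,0,0,-0.048,0,-1]
    - [0,0,0,0,-0.0533,0,-1]
    - [0,0,0,0,-0.0573,0,-1]
    - [0,0,0,0,-0.06,0,-1]
    - [0,0,0,0,-0.06,0,-1]
  force: 25

```text
t: 17.22
tool_pos: [425.4, -169.3, 61.4]
tool_rot: [-179.9, 0.0, -164.1]
force: [-0.4, -0.7, -4.2]
opening: 13.0
finger_force: 24.4
```

In the tool's units: -0.006 m is -0.008, -0.005 m is -0.0067.

Emit:
move_arm:
  increments:
    - [0,0,0,0,-0.0013,0.0007,-1]
    - [0,0,0,0,-0.0027,0.0013,-1]
    - [0,0,0,0,-0.004,0.002,-1]
    - [0,0,0,0,-0.0053,0.0027,-1]
    - [0,0,0,0,-0.0067,0.0027,-1]
    - [0,0,0,0,-0.008,0.0027,-1]
  force: 25

```text
t: 17.72
tool_pos: [426.8, -174.4, 59.3]
tool_rot: [180.0, -0.0, -164.1]
force: [-0.3, 3.4, -2.3]
opening: 12.6
finger_force: 24.6
```

In the tool's units: -0.003 m is -0.004, -0.002 m is -0.0027.

Emit:
move_arm:
  increments:
    - [0,0,0,0,-0.0013,0,-1]
    - [0,0,0,0,-0.0027,0,-1]
    - [0,0,0,0,-0.004,0,-1]
  force: 25

```text
t: 17.97
tool_pos: [427.7, -177.4, 59.3]
tool_rot: [-180.0, 0.0, -164.1]
force: [-0.5, 3.6, -2.9]
opening: 12.8
finger_force: 24.6
```

```bash
python3 - <<'E'
from h import *
sent([0,0,0,0,-.045,0]);sent([0,0,0,0,-.006,.002]);sent([0,0,0,0,-.003,0])
s=ctrl.state();print(s['tool_pos'],load()[0],s['force'],s['wrist_torque'],loc(BA,s['tool_pos']),loc(BA,load()[0]))
E
```

```text
[ 427.6646 -177.4091   59.3261] [ 427.6287 -177.2912   59.299 ] [-0.5125  3.6485 -2.884 ] [ 0.5885  0.1697 -0.0312] [ 0.4399 92.1977] [ 0.4376 92.3209]
```

In the tool's units: -0.003 m is -0.004, -0.002 m is -0.0027.

Emit:
move_arm:
  increments:
    - [0,0,0,0,-0.0013,0,-1]
    - [0,0,0,0,-0.0027,0,-1]
    - [0,0,0,0,-0.004,0,-1]
  force: 25

```text
t: 18.22
tool_pos: [428.5, -180.3, 59.3]
tool_rot: [-180.0, 0.0, -164.1]
force: [-2.2, 4.9, -2.3]
opening: 12.8
finger_force: 24.6
```

Emit:
move_arm:
  increments:
    - [0,0,0,0,-0.0013,0,-1]
    - [0,0,0,0,-0.0027,0,-1]
  force: 25

```text
t: 18.38
tool_pos: [429.1, -182.2, 59.3]
tool_rot: [-180.0, 0.0, -164.1]
force: [-1.3, 3.8, -2.0]
opening: 12.9
finger_force: 24.6
```

In the tool's units: -0.002 m is -0.0027, -0.001 m is -0.0013.

Emit:
move_arm:
  increments:
    - [0,0,0,0,-0.0013,0,-1]
    - [0,0,0,0,-0.0027,0,-1]
  force: 25

```text
t: 18.55
tool_pos: [429.4, -183.4, 59.2]
tool_rot: [179.9, -0.0, -164.1]
force: [-2.1, 8.6, -1.3]
opening: 12.8
finger_force: 24.8
```

Emit:
move_arm:
  increments:
    - [0,0,0,0,-0.0013,0,-1]
    - [0,0,0,0,-0.0013,0,-1]
  force: 25

```text
t: 18.72
tool_pos: [429.4, -183.7, 58.9]
tool_rot: [179.8, -0.0, -164.1]
force: [-1.6, 7.9, -1.0]
opening: 12.6
finger_force: 24.8
```

Emit:
move_arm:
  increments:
    - [0,0,0,0,-0.0007,0.0007,-1]
    - [0,0,0,0,-0.0013,0.0013,-1]
    - [0,0,0,0,-0.002,0.002,-1]
    - [0,0,0,0,-0.0027,0.002,-1]
    - [0,0,0,0,-0.0027,0.002,-1]
  force: 25

```text
t: 19.13
tool_pos: [429.5, -184.6, 57.2]
tool_rot: [179.7, -0.0, -164.1]
force: [-2.3, 11.2, 0.3]
opening: 12.6
finger_force: 25.0
```

```bash
python3 - <<'E'
from h import *
sent([0,0,0,0,-.008,0]);sent([0,0,0,0,-.002,.0015])
s=ctrl.state();print(s['tool_pos'],load()[0],s['force'],loc(BA,s['tool_pos']),loc(BA,load()[0]),loc((0,0,BA[2]),s['force'][:2]))
E
```

```text
[ 429.5448 -184.5743   57.1598] [ 430.3655 -186.9095   57.799 ] [-2.3186 11.1937  0.252 ] [ 0.2851 84.7916] [ 0.4347 82.3209] [ 0.8367 11.4007]
```

In the tool's units: -0.002 m is -0.0027, -0.0015 m is -0.002.

Emit:
move_arm:
  increments:
    - [0,0,0,0,-0.0007,0,-1]
    - [0,0,0,0,-0.0013,0,-1]
    - [0,0,0,0,-0.002,0,-1]
    - [0,0,0,0,-0.0027,0,-1]
    - [0,0,0,0,-0.0027,0,-1]
  force: 25

```text
t: 19.55
tool_pos: [430.0, -186.0, 57.1]
tool_rot: [179.6, -0.0, -164.1]
force: [-2.0, 13.4, 1.0]
opening: 13.1
finger_force: 25.1
```

In the tool's units: -0.0015 m is -0.002, -0.001 m is -0.0013.

Emit:
move_arm:
  increments:
    - [0,0,0,0,0,-0.0007,-1]
    - [0,0,0,0,-0.0007,-0.0013,-1]
    - [0,0,0,0,-0.0013,-0.0013,-1]
    - [0,0,0,0,-0.002,-0.0013,-1]
    - [0,0,0,0,-0.002,-0.0013,-1]
  force: 25

```text
t: 19.97
tool_pos: [430.2, -187.1, 57.9]
tool_rot: [179.6, -0.1, -164.1]
force: [-2.4, 13.7, 1.1]
opening: 12.7
finger_force: 25.1
```

```bash
python3 - <<'E'
from h import *
sent([0,0,0,0,-.002,0]);sent([0,0,0,0,-.0015,-.001])
s=ctrl.state();print(s['tool_pos'],s['tool_rot'],load()[0],s['force'],s['wrist_torque'],loc(BA,s['tool_pos']),loc(BA,load()[0]),loc((0,0,BA[2]),s['force'][:2]))
c=ctrl.calibration("wrist");np.savez("w8.npz",**{k:np.array(v) for k,v in c.items()})
im=ctrl.snapshot("wrist");cv2.imwrite("pics/w8.png",im[:,:,::-1])
P=np.array(c["pose"])
def pj(X):
    q=((np.array(X)-P[:3,3])@P[:3,:3])*[1,-1,-1]
    return cv2.projectPoints(q.reshape(-1,1,3),np.zeros(3),np.zeros(3),c["intrinsics"],c["distortion"])[0].reshape(-1,2)
print("sill in/out, keeper face top/back",pj([w(BA,-40,90,13),w(BA,-40,104,13),w(BA,-40,-86,39),w(BA,-40,-91,39),w(BA,-40,-96,39)]))
E
```

```text
[ 430.2427 -187.1251   57.938 ] [ 179.5936   -0.0523 -164.1327] [ 431.3233 -190.2758   58.799 ] [-2.3634 13.7395  1.134 ] [ 2.2672  0.197  -0.0494] [ 0.2575 82.1472] [ 0.4337 78.8209] [ 1.4911 13.8613]
sill in/out, keeper face top/back [[326.3687 185.98  ]
 [350.507  185.9162]
 [-10.3575 197.3202]
 [-19.4721 197.4116]
 [-28.541  197.5046]]
```

In the tool's units: -0.0015 m is -0.002, -0.001 m is -0.0013.

Emit:
move_arm:
  increments:
    - [0,0,0,0,-0.0007,0,-1]
    - [0,0,0,0,-0.0013,0,-1]
    - [0,0,0,0,-0.002,0,-1]
    - [0,0,0,0,-0.002,0,-1]
  force: 25

```text
t: 20.35
tool_pos: [430.5, -188.1, 57.8]
tool_rot: [179.5, -0.1, -164.1]
force: [-1.8, 15.6, 1.9]
opening: 12.8
finger_force: 25.2
```

In the tool's units: 0.002 m is 0.0027, 0.0015 m is 0.002.

Emit:
move_arm:
  increments:
    - [0,0,0,0,0,0.0007,-1]
    - [0,0,0,0,0,0.0013,-1]
    - [0,0,0,0,0,0.002,-1]
    - [0,0,0,0,0,0.0027,-1]
    - [0,0,0,0,0,0.0027,-1]
  force: 25

```text
t: 20.77
tool_pos: [430.6, -187.9, 55.9]
tool_rot: [179.5, -0.1, -164.1]
force: [-2.4, 16.3, 2.0]
opening: 12.8
finger_force: 25.4
```

In the tool's units: 0.002 m is 0.0027, 0.0015 m is 0.002.

Emit:
move_arm:
  increments:
    - [0,0,0,0,0,0.0007,-1]
    - [0,0,0,0,0.0007,0.0013,-1]
    - [0,0,0,0,0.0013,0.002,-1]
    - [0,0,0,0,0.0013,0.0027,-1]
    - [0,0,0,0,0.0013,0.0027,-1]
  force: 25

```text
t: 21.18
tool_pos: [430.4, -187.1, 53.9]
tool_rot: [179.6, -0.0, -164.1]
force: [-2.3, 16.0, 2.3]
opening: 12.7
finger_force: 25.2
```

In the tool's units: 0.002 m is 0.0027, 0.0015 m is 0.002.

Emit:
move_arm:
  increments:
    - [0,0,0,0,0,0.0007,-1]
    - [0,0,0,0,0.0007,0.0013,-1]
    - [0,0,0,0,0.0013,0.002,-1]
    - [0,0,0,0,0.0013,0.0027,-1]
    - [0,0,0,0,0.0013,0.0027,-1]
  force: 25

```text
t: 21.6
tool_pos: [430.2, -186.4, 52.0]
tool_rot: [179.6, -0.0, -164.1]
force: [-1.5, 15.5, 1.2]
opening: 12.8
finger_force: 25.3
```

In the tool's units: 0.002 m is 0.0027, 0.0015 m is 0.002.

Emit:
move_arm:
  increments:
    - [0,0,0,0,0,0.0007,-1]
    - [0,0,0,0,0.0007,0.0013,-1]
    - [0,0,0,0,0.0013,0.002,-1]
    - [0,0,0,0,0.0013,0.0027,-1]
    - [0,0,0,0,0.0013,0.0027,-1]
  force: 25

```text
t: 22.02
tool_pos: [430.1, -185.7, 50.1]
tool_rot: [179.6, -0.0, -164.1]
force: [-1.2, 14.8, 0.6]
opening: 12.8
finger_force: 25.4
```

```bash
python3 - <<'E'
from h import *
sent([0,0,0,0,-.0015,0]);sent([0,0,0,0,.003,.008])
s=ctrl.state();print(s['tool_pos'],s['tool_rot'],load()[0],s['force'],s['wrist_torque'],loc(BA,s['tool_pos']),loc(BA,load()[0]),loc((0,0,BA[2]),s['force'][:2]))
E
```

```text
[ 430.0706 -185.6839   50.0847] [ 179.6155   -0.0266 -164.1349] [ 430.9128 -188.8331   50.799 ] [-1.1992 14.8014  0.6071] [ 2.2432  0.1369 -0.0367] [ 0.4869 83.5804] [ 0.4341 80.3209] [ 2.9016 14.5636]
```

In the tool's units: 0.0015 m is 0.002, 0.001 m is 0.0013.

Emit:
move_arm:
  increments:
    - [0,0,0,0,0,0.0007,-1]
    - [0,0,0,0,0.0007,0.0013,-1]
    - [0,0,0,0,0.0013,0.002,-1]
    - [0,0,0,0,0.0013,0.002,-1]
  force: 25

```text
t: 22.35
tool_pos: [430.1, -185.6, 49.7]
tool_rot: [179.7, -0.0, -164.1]
force: [-3.8, 14.3, 9.1]
opening: 13.0
finger_force: 26.0
```

In the tool's units: 0.001 m is 0.0013, 0.0005 m is 0.0007.

Emit:
move_arm:
  increments:
    - [0,0,0,0,0,0.0007,-1]
    - [0,0,0,0,0.0007,0.0013,-1]
    - [0,0,0,0,0.0007,0.0013,-1]
  force: 25

```text
t: 22.6
tool_pos: [430.1, -185.5, 49.5]
tool_rot: [179.7, -0.0, -164.1]
force: [-7.1, 13.9, 15.5]
opening: 12.6
finger_force: 26.7
```

In the tool's units: 0.003 m is 0.004, 0.0015 m is 0.002.

Emit:
move_arm:
  increments:
    - [0,0,0,0,0.0007,-0.0007,-1]
    - [0,0,0,0,0.0013,-0.0013,-1]
    - [0,0,0,0,0.002,-0.0013,-1]
    - [0,0,0,0,0.0027,-0.0013,-1]
    - [0,0,0,0,0.0033,-0.0013,-1]
    - [0,0,0,0,0.004,-0.0013,-1]
    - [0,0,0,0,0.004,-0.0013,-1]
  force: 25

```text
t: 23.18
tool_pos: [430.3, -185.5, 49.7]
tool_rot: [-179.9, 0.0, -164.1]
force: [1.2, 0.2, -2.3]
opening: 12.8
finger_force: 25.0
```

```bash
python3 - <<'E'
from h import *
sent([0,0,0,0,.0015,.0025]);sent([0,0,0,0,.003,-.001])
s=ctrl.state();print(s['tool_pos'],s['tool_rot'],load()[0],s['force'],s['wrist_torque'],loc(BA,s['tool_pos']),loc(BA,load()[0]),loc((0,0,BA[2]),s['force'][:2]))
E
```

```text
[ 430.2566 -185.4639   49.6664] [-179.8681    0.0456 -164.1133] [ 429.6813 -184.5049   49.299 ] [ 1.18    0.1582 -2.3354] [-0.037  -0.0224 -0.0417] [ 0.726 83.741] [ 0.4354 84.8209] [ 1.1782 -0.1711]
```

In the tool's units: -0.13 m is -0.1733, -0.09 m is -0.12.

Emit:
move_arm:
  increments:
    - [0,0,0,0,0,0.0011,-0.65]
    - [0,0,0,0,0,0.0011,-0.5]
    - [0,0,0,0,0,0.0011,-0.06]
    - [0,0,0,0,0,0,-0.06]
    - [0,0,0,0,0,0,-0.06]
    - [0,0,0,0,0,-0.0267,-0.06]
    - [0,0,0,0,0,-0.0667,-0.06]
    - [0,0,0,0,0,-0.12,-0.06]
    - [0,0,0,0,0,-0.1733,-0.06]
    - [0,0,0,0,0,-0.1733,-0.06]
    - [0,0,0,0,-0.04,-0.1733,-0.06]
    - [0,0,0,0,-0.08,-0.1733,-0.06]
    - [0,0,0,0,-0.1133,-0.1733,-0.06]
    - [0,0,0,0,-0.1133,-0.1733,-0.06]
    - [0,0,0,0,-0.1133,-0.1733,-0.06]
  force: 25

```text
t: 24.43
tool_pos: [452.9, -267.0, 179.0]
tool_rot: [180.0, -0.0, -164.2]
force: [-1.2, 0.8, -0.4]
opening: 40.2
finger_force: 0.0
```

```bash
python3 - <<'E'
from h import *
sent([0,0,0,0,-.085,-.13])
s=ctrl.state();print(s['tool_pos'],s['force'],s['opening'],loc(BA,s['tool_pos']))
c=ctrl.calibration("wrist");np.savez("w9.npz",**{k:np.array(v) for k,v in c.items()})
cv2.imwrite("pics/w9.png",ctrl.snapshot("wrist")[:,:,::-1])
P=np.array(c["pose"])
def pj(X):
    q=((np.array(X)-P[:3,3])@P[:3,:3])*[1,-1,-1]
    return cv2.projectPoints(q.reshape(-1,1,3),np.zeros(3),np.zeros(3),c["intrinsics"],c["distortion"])[0].reshape(-1,2)
print(pj([w(BA,-49.5,-85,89),w(BA,-49.5,85,89),w(BA,-30,-85,76),w(BA,-30,85,76),w(BA,-30,90,13),w(BA,-30,104,13),w(BA,-30,-90,39),w(BA,-30,-104,110)]))
im=cv2.imread("pics/w9.png").astype(int)
for r in (190,215): print(r,[(u,*im[r,u,::-1]) for u in range(440,540,3)])
E
```

```text
[ 452.9131 -267.0155  179.0379] [-1.1854  0.8487 -0.4149] 40.18120582188446 [ 0.1739 -0.8975]
[[192.4491 161.3826]
 [437.2417 160.6143]
 [200.9229 185.8156]
 [429.0372 185.0917]
 [413.5841 172.7432]
 [428.8128 172.7423]
 [208.4359 177.9139]
 [156.3474 195.3949]]
190 [(440, np.int64(100), np.int64(96), np.int64(89)), (443, np.int64(113), np.int64(113), np.int64(109)), (446, np.int64(113), np.int64(113), np.int64(108)), (449, np.int64(113), np.int64(113), np.int64(108)), (452, np.int64(113), np.int64(113), np.int64(108)), (455, np.int64(114), np.int64(114), np.int64(109)), (458, np.int64(113), np.int64(113), np.int64(109)), (461, np.int64(113), np.int64(113), np.int64(108)), (464, np.int64(113), np.int64(112), np.int64(108)), (467, np.int64(113), np.int64(113), np.int64(108)), (470, np.int64(114), np.int64(113), np.int64(109)), (473, np.int64(115), np.int64(114), np.int64(109)), (476, np.int64(114), np.int64(114), np.int64(109)), (479, np.int64(113), np.int64(113), np.int64(108)), (482, np.int64(113), np.int64(112), np.int64(107)), (485, np.int64(111), np.int64(110), np.int64(105)), (4
[... 1938 characters left out ...]
int64(100), np.int64(98), np.int64(93)), (503, np.int64(100), np.int64(98), np.int64(93)), (506, np.int64(100), np.int64(98), np.int64(93)), (509, np.int64(101), np.int64(100), np.int64(94)), (512, np.int64(102), np.int64(100), np.int64(95)), (515, np.int64(101), np.int64(100), np.int64(95)), (518, np.int64(101), np.int64(100), np.int64(95)), (521, np.int64(100), np.int64(99), np.int64(93)), (524, np.int64(101), np.int64(100), np.int64(94)), (527, np.int64(102), np.int64(101), np.int64(95)), (530, np.int64(102), np.int64(101), np.int64(95)), (533, np.int64(101), np.int64(100), np.int64(94)), (536, np.int64(100), np.int64(100), np.int64(94)), (539, np.int64(104), np.int64(103), np.int64(98))]
```

One picture view is left, so I'll use it to check the seat.

```bash
python3 - <<'E'
import cv2
im=cv2.imread("pics/w9.png")[125:305,140:470]
cv2.imwrite("pics/w9c.png",cv2.resize(im,(792,432),interpolation=cv2.INTER_CUBIC))
E
```

```text
(no output)
```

View pics/w9c.png

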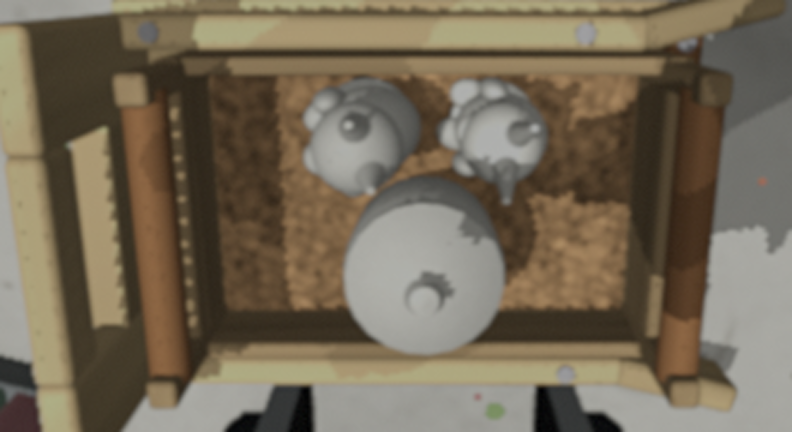

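```bash
python3 - <<'E'
from h import *
c=dict(np.load("w9.npz"));A=lambda u,v:((u+.5)/2.4-.5+140,(v+.5)/2.4-.5+125)
for n,uv,z in (("leadpost-",(131,88),89),("leadpost+",(163,391),89),("trailpost-",(712,88),89),("trailpost+",(685,391),89),("board face",(33,160),110),("board face",(72,385),110),("rail- in",(250,46),36),("rail- in",(550,48),36),("lead dowel",(150,200),76),("trail dowel",(696,200),76)):
    q=bp(c,[A(*uv)],[z])[0];print(n,loc(BA,q))
E
```

```text
leadpost- [-49.4958 -83.712 ]
leadpost+ [ 47.3283 -83.6706]
trailpost- [-48.9765  84.444 ]
trailpost+ [47.9561 85.3445]
board face [ -32.6827 -105.5432]
board face [  34.8682 -103.5444]
rail- in [-57.6221 -58.8493]
rail- in [-56.5965  44.6957]
lead dowel [-12.9764 -85.7186]
trail dowel [-12.4085  87.1362]
```

The lead and trail post spans match, so the crate is flat. Its centre is about 0.6 mm from the seat lengthwise and 0.8 mm across, with the ware upright and the gripper clear. I'm handing in.

```bash
python3 -c "
from bench import ctrl
print(ctrl.hand_in())"
```

```text
the job is handed in; nothing more can be done
None
```

I handed the job in at about 24 s of the 72 s allowed. The last wrist picture showed the crate flat in its bay, about 1 mm from its seat, with all three pieces upright and the gripper clear. The drop behind the sill and the keeper bearing on the crate were judged from force and height readings, because the keeper was hidden from view. The hand-in returned no verdict.

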